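# Set the dish shaker's speed on its curved touch track

## Robot

A 7-joint arm with a two-finger parallel gripper is mounted at the origin on a cart in front of the work surface, level with it; the furniture and walls round the work are solid. World frame = base frame: x ahead of the robot, y to its left, z up, the work surface at z = 0. Lengths are in mm, angles in rad, forces in N, time in s.
With the tool pointing down it reaches from about 400 to 900 mm from the base axis. Payload 5.6 kg.
Tool frame: the origin (TCP) lies between the finger pads, 19 mm behind the fingertips; this is the grasp point; z points along the fingers, y is the line along which they close (so a half turn about z gives the same grasp; the last joint's range is limited). The gripper opens to 92 mm and grips with 3 to 60 N. Pads are 20 mm wide; open, the fingers measure 128 mm over their backs; the gripper's body (75 mm by 189 mm) begins 69 mm behind the grasp point.
Start: joints at [1.147, 0.468, -0.012, 1.603, 0.006, 1.071, -0.056], TCP at [241.542, -603.462, 233.292] pointing down, gripper open.
Joint ranges: [-2.53, 2.53], [-0.31, 2.02], [-1.57, 1.55], [0.28, 2.44], [-1.29, 4.43], [0.15, 1.84], [-2.92, 2.92]. Speed limits (rad/s): [2.57, 2.57, 3.14, 3.14, 3.14, 3.14, 3.14].

## Interface

Orientations are given as a unit quaternion [x, y, z, w].
In Python, from rig import env gives the robot as it stands.
- The arm moves only by the tool jog_arm, called after "Emit:" by a JSON object that holds its "method" and its "body". Schema: {"type":"object","properties":{"rows":{"type":"object","properties":{"segments":{"type":"array","items":{"type":"array","items":{"type":"number"},"minItems":5,"maxItems":5},"minItems":1,"maxItems":8}},"additionalProperties":false,"required":["segments"]},"grip_force":{"type":"number"},"only":{"type":"string"},"quiet":{"type":"boolean"},"lines":{"type":"string"}},"required":["rows"],"additionalProperties":false}. rows is an object whose key "segments" holds a list of rows, 1 to 8 of them, each of 5 numbers: the finger opening in mm, then dx, dy, dz in fractions of the full range, 1 being 400 mm, then a turn about the tool's z in shares of pi/2 rad (1.0 is pi/2 rad); each row shifts and turns the commanded pose from where the row before left it, along the tool's axes as they then stand; what a row does not reach is not made up. A row lasts 1/12 s, in which the tool goes at most 41.7 mm and 0.125 rad, less where a joint would pass 70% of its speed; a pose out of reach is approached as far as the arm can. The fingers move at their own pace and stop on an object; grip_force is the grip in N (left out, the last holds). Time passes only in rows, so rows that do not move let the fingers close. The tool returns the time, the measured TCP pose, the force, the opening and the grip force at its end. only (a regular expression) keeps the lines of the reply that match it, lines (a string "A,B") keeps lines A to B, and quiet returns only ok. Shift and turn numbers lie between -1 and 1, and a call with a number outside is refused. Input that does not fit is refused with a message, and nothing moves.
- env.get_obs(): the state, without advancing time (a new reading comes with each control period).
- env.grab_frame(name): name is "side" or "top" or "wrist"; returns the picture (400x640x3 uint8, blue, green, red); there is no depth.
- env.calibration(name): a dict with "camera_matrix" (3x3 intrinsics, pixels), "rvec" (rotation vector, rad) and "tvec" (3), from world to camera coordinates, as OpenCV has them; the wrist camera has in their place "T_tool_cam" (4x4, takes a point from camera to tool coordinates, whose origin is the TCP and whose axes are the flange's). Camera axes: x right, y down, z forward; pixel columns grow to the right and rows downward; lengths in mm; the calibration is good to about 2 mm. A picture is of the moment at which its call begins: read the wrist's pose just before it. calibration takes no time and is no camera call.
- env.sign_off(): hands the job in; it is judged then, once.
The state is a dict: "clock": time; "joint_positions": joint angles; "qd": joint speeds; "joint_efforts": joint torques, N m; "ee_pos": TCP position; "eef_rot": TCP orientation; "wrist_force": force on the tool from outside, world axes, zero at the start; "wrist_torque": the same for the moment, N m; "finger_gap": finger opening in mm; "gripper_force": force on a finger pad.
Only numpy, scipy, OpenCV 4.12 (cv2) and the standard library are available. Lean on these libraries where they do the work, as an engineer would, in place of code of your own. Each camera call takes 0.05 s, during which the arm holds its last target. There are 200 camera calls.

## Task

Set the speed of the round dish shaker: with the fingers closed, touch the green dot at one end of its raised, curved touch track and stroke lightly along the track over the white dots to the place beside the red pointer, not past it. Keep the track slightly pressed, never hard, as you pass each white dot and come up to the pointer, and finish while holding: the program ends with the fingertips still resting on the track at the pointer. Do not shift the shaker, its red pointer, the dish on it or the things around it, and do not pick anything up.

Things in the scene. Friction and masses are not known exactly. Their poses are not given: they have to be found in the camera images.
- shaker: Low white round laboratory dish shaker, 280 mm in diameter, loose on the bench on rubber feet, about 2 kg. Origin: centre of its underside, on the bench; z up, -x towards its front. Housing top 28 mm high; a black platform of radius 58 mm in its middle, 36 mm high, carries a petri dish. A raised grey touch track curves round the front of the platform.
- track_mid (a point): Middle of the grey touch track, on its top. The track is a flat arc band 30 mm wide; its centre line (thin black line) has radius 100 mm about the shaker's origin; top 43 mm above the bench when free. At angle t the centre line is at (-0.1 cos t, -0.1 sin t, 0.043) in the shaker's frame: t = 0 here, growing counter-clockwise from above, from -1.19 to +1.19 rad.
- touch_track (a joint): How far the track is pressed down, in m: 0 free (top 43 mm above the bench), 0.008 on its stop. The whole band sinks evenly on a soft spring: about 0.3 N to start, then 0.7 N per mm, about 6 N at the stop. A touch registers from 0.6 mm; 3 to 5 mm is comfortable.
- green_dot (a point): Green dot, 18 mm wide, on top of the track on its centre line at t = -1.10 rad: where the stroke starts. A touch is located by the point midway between the finger pads (the TCP), seen from above, so keep the closed fingers near upright; it counts within 12 mm of a mark. Axes parallel to the shaker's.
- white_dot_1 (a point): First white dot, 10 mm wide, on the track's centre line at t = -0.785 rad, on top of the band.
- white_dot_2 (a point): Second white dot, likewise, at t = -0.471 rad.
- white_dot_3 (a point): Third and last white dot, likewise, at t = -0.157 rad.
- set_pointer (a joint): Angle t, in rad, at which the red pointer stands: anywhere from 0.42 to 0.95, beyond the third white dot as seen from the green one. A red tab 14 mm wide on the shaker's outer rim, outside the track (radius 113 to 144 mm), 33 mm high, so lower than the track. It can be turned by a knock and must stay.
- pointer_target (a point): The point on the track's centre line (radius 100 mm, 43 mm high) right beside the red pointer: where the stroke ends and the fingertips stay. Its frame turns with the pointer: x points to the shaker's centre, -y on along the track past the pointer.
- before_pointer (a point): Unmarked point on the track's centre line 0.28 rad (28 mm) before pointer_target; the stroke passes over it.
- petri_dish: Petri dish with red agar, 88 mm in diameter, 15 mm high, loose on the shaker's platform. Origin: centre of its underside.
- white_cup: Clear specimen cup with white lid, 56 mm in diameter, 60 mm high, standing loose left of the shaker. Origin: centre of its underside.
- red_cup: Clear specimen cup with red lid, 64 mm in diameter, 72 mm high, standing loose right of the shaker. Origin: centre of its underside.
- timer: White bench timer, 68x64x22 mm, lying loose right of the shaker. Origin: centre of its underside.
- marker: White marker pen with red cap, 135 mm long, 16 mm thick, lying loose left of the shaker. Origin: middle of its underside.

How it is judged (in metres and radians):
On the way, in this order (a step that is already met when the one before it is completed fails the run):
1. the track is pressed with the fingertips at the green start dot (horizontal distance between the grasp point and green_dot below 0.012 m and value of joint touch_track above 0.0006 m), for 0.05 s.
2. the track is pressed with the fingertips at the first white dot (horizontal distance between the grasp point and white_dot_1 below 0.012 m and value of joint touch_track above 0.0006 m), for 0.05 s.
3. the track is pressed with the fingertips at the second white dot (horizontal distance between the grasp point and white_dot_2 below 0.012 m and value of joint touch_track above 0.0006 m), for 0.05 s.
4. the track is pressed with the fingertips at the third white dot (horizontal distance between the grasp point and white_dot_3 below 0.012 m and value of joint touch_track above 0.0006 m), for 0.05 s.
5. the track is pressed with the fingertips at the last stretch of track just before the red pointer (horizontal distance between the grasp point and before_pointer below 0.012 m and value of joint touch_track above 0.0006 m), for 0.05 s.
At the end, for the whole second after the job is handed in: Fingertips rest on the track at the pointer: TCP within 12 mm of pointer_target from above, track down 0.6 mm or more, 0.3 to 15 N on the shaker. Moved since the start: shaker under 12 mm, pointer mark under 15 mm, dish, cups, timer and marker under 20 mm (horizontal distance between the grasp point and pointer_target below 0.012 m and value of joint touch_track above 0.0006 m and contact force between the fingers and shaker between 0.3 and 15 N and not (distance of shaker from where it was at the start of the episode above 0.012 m) and not (distance of pointer_target from where it was at the start of the episode above 0.015 m) and not (distance of petri_dish from where it was at the start of the episode above 0.02 m) and not (distance of white_cup from where it was at the start of the episode above 0.02 m) and not (distance of red_cup from where it was at the start of the episode above 0.02 m) and not (distance of timer from where it was at the start of the episode above 0.02 m) and not (distance of marker from where it was at the start of the episode above 0.02 m)); the arm keeps its last pose, push and grip.
It fails at once if the fingers push on the shaker harder than 15 N (contact force between the fingers and shaker above 15 N).
It fails at once if the track is pressed with the fingertips more than 16 mm past the pointer (value of joint touch_track above 0.0006 m and y of the grasp point in the frame of pointer_target below -0.016 m).
It fails at once if the shaker is shifted or lifted more than 12 mm (distance of shaker from where it was at the start of the episode above 0.012 m).
It fails at once if the red pointer is moved more than 15 mm (distance of pointer_target from where it was at the start of the episode above 0.015 m).
It fails at once if the dish, a cup, the timer or the marker is moved or lifted more than 20 mm (distance of any of petri_dish, white_cup, red_cup, timer, marker from where it was at the start of the episode above 0.02 m).
It also fails if it takes over 40 s, if anything falls off the work surface, if the arm or the gripper's body presses on something with over 40 N, if the wrist force passes 120 N, or if a joint passes its speed limit or range.

## Working session

There is one attempt and no reset: what is moved stays moved. The work goes in short steps, Python scripts to look and compute and a tool call to move; the robot and the scene stay as the last step left them, time stands still between calls to the robot, and variables do not carry over. Pictures are saved under pics/ and viewed, at most 10 in all, crops included, and the job is handed in when it is done.

```bash
ls; mkdir -p pics
```

Run:
```python
from rig import env
import cv2,numpy as np
o=env.get_obs();print(o['clock'],o['ee_pos'],o['eef_rot'],o['finger_gap'])
for n in("top","side"):
    f=env.grab_frame(n);cv2.imwrite(f"pics/{n}0.png",f)
    c=env.calibration(n);print(n,c)
```

```text
pics
rig.py
0.0 [ 241.31815421 -602.95798253  232.36072679] [ 9.81935966e-01  1.89211527e-01 -2.39134838e-04 -8.36028558e-04] 91.88779769885066
top {'camera_matrix': array([[428.18428811,   0.        , 312.65152833],
       [  0.        , 428.18428811, 203.77044215],
       [  0.        ,   0.        ,   1.        ]]), 'rvec': array([ 2.12989744, -2.0647781 ,  0.24621372]), 'tvec': array([ 32.61183414, 576.64166107, 860.65630867])}
side {'camera_matrix': array([[378.41989891,   0.        , 328.58289801],
       [  0.        , 378.41989891, 201.69284916],
       [  0.        ,   0.        ,   1.        ]]), 'rvec': array([ 2.03668606,  0.01043601, -0.03620844]), 'tvec': array([-572.31941002,   70.51182095, 1053.4985924 ])}
```

View pics/top0.png

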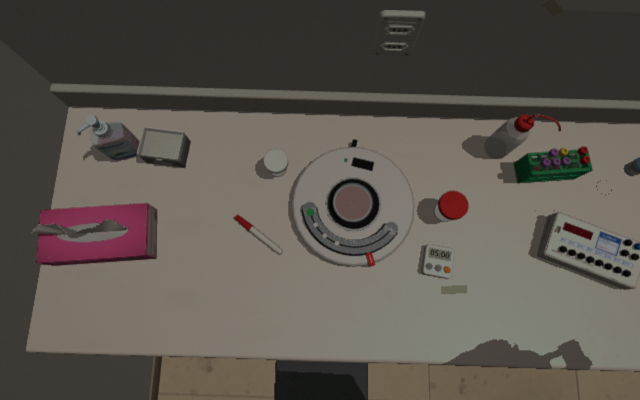

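View pics/side0.png

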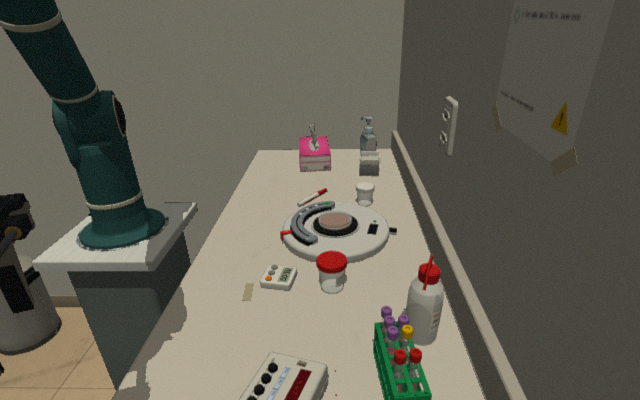

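The top view shows the shaker at about (353,205), the green dot at (311,212), the red pointer at (370,258) and the white cup at (276,163). The marker lies at about (258,233). The side view shows the same layout, with the pointer at about (287,234). Next I'll measure with masks in both views.

Create h.py:
```python
import cv2,numpy as np
from rig import env
def ray(cal,uv):
    R,_=cv2.Rodrigues(cal['rvec']);t=np.array(cal['tvec']).ravel()
    p=cv2.undistortPoints(np.array(uv,float).reshape(-1,1,2),cal['camera_matrix'],None).reshape(-1,2)
    return -R.T@t, np.c_[p,np.ones(len(p))]@R
def onplane(cal,uv,z):
    o,d=ray(cal,uv);return o+d*((z-o[2])/d[:,2])[:,None]
def tri(c1,u1,c2,u2):
    P=[]
    for c in(c1,c2):
        R,_=cv2.Rodrigues(c['rvec']);P.append(c['camera_matrix']@np.c_[R,np.array(c['tvec']).ravel()])
    X=cv2.triangulatePoints(P[0],P[1],np.array(u1,float).reshape(2,1),np.array(u2,float).reshape(2,1)).ravel();return X[:3]/X[3]
def blobs(mask,box,amin=3):
    x0,y0,x1,y1=box;m=np.zeros_like(mask);m[y0:y1,x0:x1]=mask[y0:y1,x0:x1]
    n,l,s,c=cv2.connectedComponentsWithStats(m);return [(s[i,4],c[i].round(1),s[i,:4]) for i in range(1,n) if s[i,4]>=amin]
def masks(f):
    h=cv2.cvtColor(f,cv2.COLOR_BGR2HSV)
    g=cv2.inRange(h,(40,80,40),(90,255,255))
    r=cv2.inRange(h,(0,150,80),(6,255,255))|cv2.inRange(h,(172,150,80),(180,255,255))
    return g,r,h
```

Run:
```python
from h import *
C={n:env.calibration(n) for n in("top","side")}
B={'top':(285,140,420,272),'side':(270,190,400,265)}
zz={}
for n in C:
    f=cv2.imread(f"pics/{n}0.png");g,r,h=masks(f)
    for k,m,z in(('g',g,43),('r',r,33)):
        b=blobs(m,B[n]);print(n,k,b)
        if b:
            b=max(b,key=lambda q:q[0]);zz[n,k]=b[1];print(onplane(C[n],b[1],z))
    bk=cv2.inRange(h,(0,0,0),(180,255,45)); 
    for b in blobs(bk,B[n],30): print('black',b)
for k in'gr':
    if('top',k)in zz and('side',k)in zz: print(k,tri(C['top'],zz['top',k],C['side'],zz['side',k]))
f=cv2.imread("pics/top0.png")[140:275,285:420];cv2.imwrite("pics/c.png",cv2.resize(f,None,fx=4.4,fy=4.4,interpolation=2))
```

```text
top g [(np.int32(4), array([345.5, 159.5]), array([345, 159,   2,   2], dtype=int32)), (np.int32(48), array([309.8, 211.8]), array([306, 208,   8,   8], dtype=int32))]
[[562.71481627  56.34326441  43.        ]]
top r [(np.int32(62), array([370. , 258.9]), array([367, 252,   8,  14], dtype=int32))]
[[463.75996431 -78.42019389  33.        ]]
black (np.int32(32), array([353.8, 143.1]), array([351, 140,   6,   7], dtype=int32))
black (np.int32(167), array([362.4, 163.8]), array([352, 158,  22,  13], dtype=int32))
black (np.int32(750), array([353.6, 205.9]), array([328, 179,  51,  50], dtype=int32))
black (np.int32(130), array([325.2, 239.5]), array([302, 209,  64,  47], dtype=int32))
side g [(np.int32(16), array([326.4, 202.9]), array([323, 202,   7,   3], dtype=int32))]
[[566.13032166  53.21785066  43.        ]]
side r [(np.int32(22), array([321.2, 191.4]), array([318, 190,   9,   5], dtype=int32)), (np.int32(42), array([285.1, 233.2]), array([281, 230,  12,  11], dtype=int32)), (np.int32(356), array([331.3, 258.4]), array([316, 251,  31,  14], dtype=int32))]
[[ 584.02381776 -200.40162252   33.        ]]
black (np.int32(87), array([315.1, 212.6]), array([303, 207,  28,  17], dtype=int32))
black (np.int32(308), array([335.4, 228.9]), array([314, 218,  43,  18], dtype=int32))
black (np.int32(60), array([372.5, 228.7]), array([368, 225,   9,   9], dtype=int32))
black (np.int32(68), array([301.2, 239.3]), array([292, 232,  21,  13], dtype=int32))
g [564.44767406  56.55052198  40.85352032]
r [525.75176541 -88.29599134 -59.0681719 ]
```

View pics/c.png

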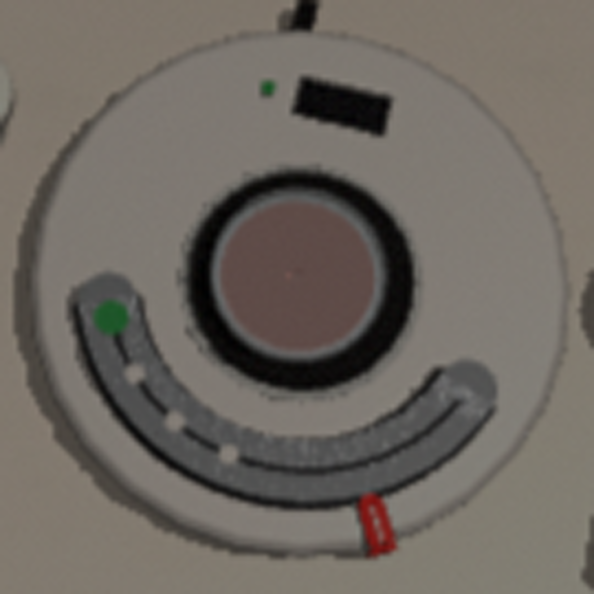

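The crop shows the green dot at (111,317), the white dots at (135,373), (175,421) and (229,454), and the pointer between (371,500) and (380,545). All of these are crop pixels, at 4.4 times scale.

Create fit.py:
```python
import numpy as np
from scipy.spatial.transform import Rotation as Ro
T=np.array([-1.10,-.785,-.471,-.157])
def fit(P): # P: green+3 dots xy -> origin, yaw
    M=np.c_[-100*np.cos(T),-100*np.sin(T)]
    a=P-P.mean(0);b=M-M.mean(0)
    yaw=np.arctan2((b[:,0]*a[:,1]-b[:,1]*a[:,0]).sum(),(a*b).sum())
    R=np.array([[np.cos(yaw),-np.sin(yaw)],[np.sin(yaw),np.cos(yaw)]])
    o=P.mean(0)-R@M.mean(0);return o,yaw,P-(o+M@R.T)
def trk(o,yaw,t,r=100): return o+r*np.c_[-np.cos(np.add(t,yaw)),-np.sin(np.add(t,yaw))]
```

Run:
```python
from h import *;from fit import *
c=env.calibration('top')
off=np.array([285,140]);s=4.4
cr=np.array([[111,317],[135,373],[175,421],[229,454]])
P=onplane(c,(cr+.5)/s-.5+off,43)[:,:2];print(P)
o,y,res=fit(P);print(o,y,res)
f=cv2.imread("pics/top0.png");_,r,h=masks(f)
bk=cv2.inRange(h,(0,0,0),(180,255,45));n,l,st,ce=cv2.connectedComponentsWithStats(bk)
k=l[205,329:340].max();cn=max(cv2.findContours((l==k).astype('u1'),0,1)[0],key=len)
e=cv2.fitEllipse(cn);oc=onplane(c,e[0],36)[0,:2];ex=onplane(c,cn.reshape(-1,2),36)[:,:2]
print('platform',oc,'radius',np.linalg.norm(ex-oc,axis=1).mean())
rp=onplane(c,[370,258.9],33)[0,:2]
for q in(o,oc):
    d=q-rp;a=np.arctan2(d[1],d[0])-y;print('pointer t',a,'r',np.hypot(*d))
    print(trk(q,y,np.r_[T,a-.28,a]))
print(tri(c,[370,258.9],env.calibration('side'),[285.1,233.2]))
w=env.calibration('wrist');print(w)
```

```text
[[563.0372115   56.26288851]
 [534.75039469  43.33802192]
 [511.11700564  22.74076825]
 [495.4385182   -4.40586867]]
[588.71744171 -40.51614716] -0.21265962305856959 [[-0.15228663  0.09230391]
 [ 0.25997134 -0.16624797]
 [-0.07379892  0.0934724 ]
 [-0.03388579 -0.01952835]]
platform [586.39967834 -39.54421618] radius 56.16344450218455
pointer t 0.5071737506119908 r 130.5798143561938
[[563.18949813  56.17058459]
 [534.49042334  43.50426988]
 [511.19080456  22.64729585]
 [495.47240399  -4.38634033]
 [488.72797452 -41.96750895]
 [493.02311252 -69.54364036]]
pointer t 0.5196328534400954 r 128.6539587418283
[[560.87173475  57.14251557]
 [532.17265997  44.47620086]
 [508.87304119  23.61922683]
 [493.15464062  -3.41440935]
 [486.43605389 -42.24121216]
 [491.0744235  -69.7616911 ]]
[464.76211324 -79.42927202  25.25741959]
{'camera_matrix': array([[352.46262761,   0.        , 324.37945495],
       [  0.        , 352.46262761, 195.50635258],
       [  0.        ,   0.        ,   1.        ]]), 'T_tool_cam': array([[-6.33098633e-04, -9.66212247e-01, -2.57746956e-01,
         7.25092455e+01],
       [ 9.99999341e-01, -3.64870855e-04, -1.08849211e-03,
        -2.16963683e-01],
       [ 9.57670051e-04, -2.57747475e-01,  9.66211841e-01,
        -1.50065536e+02],
       [ 0.00000000e+00,  0.00000000e+00,  0.00000000e+00,
         1.00000000e+00]])}
```

The fit agrees within about 2 mm: residuals under 0.3 mm, platform radius 56 against 58, and pointer t about 0.51. I'll move over the shaker, closing the fingers on the way.

Units first: shifts go in shares of 400 mm and turns go in shares of pi/2 rad. So 30 mm / 400 = 0.075, -28 mm / 400 = -0.07.

Emit:
{"method": "jog_arm", "body": {"rows": {"segments": [[0, 0.05, -0.045, 0, 0], [0, 0.075, -0.07, 0, 0], [0, 0.075, -0.07, 0, 0], [0, 0.075, -0.07, 0, 0], [0, 0.075, -0.07, 0, 0], [0, 0.075, -0.07, 0, 0], [0, 0.075, -0.07, 0, 0], [0, 0.075, -0.07, 0, 0]]}, "grip_force": 10}}

```text
clock: 0.77
ee_pos: [375.8, -317.3, 233.1]
eef_rot: [0.982, 0.189, -0.0, -0.0]
wrist_force: [0.9, 0.3, 0.3]
finger_gap: 40.9
gripper_force: 0.0
```

In the tool's units: 30 mm / 400 = 0.075, -28 mm / 400 = -0.07.

Emit:
{"method": "jog_arm", "body": {"rows": {"segments": [[0, 0.075, -0.07, 0, 0], [0, 0.075, -0.07, 0, 0], [0, 0.075, -0.07, 0, 0], [0, 0.075, -0.07, 0, 0], [0, 0.075, -0.07, 0, 0], [0, 0.075, -0.07, 0, 0], [0, 0.075, -0.07, 0, 0], [0, 0.075, -0.07, 0, 0]]}}}

```text
clock: 1.43
ee_pos: [515.4, -20.3, 233.2]
eef_rot: [0.982, 0.189, -0.0, 0.0]
wrist_force: [1.6, -0.6, -0.7]
finger_gap: 0.7
gripper_force: 0.0
```

Emit:
{"method": "jog_arm", "body": {"rows": {"segments": [[0, 0.0375, -0.025, 0, 0], [0, 0, 0, 0, 0.0764], [0, 0, 0, 0, 0.0764], [0, 0, 0, 0, 0.0764], [0, 0, 0, 0, 0.0134], [0, 0, 0, 0, 0]]}}}

```text
clock: 1.93
ee_pos: [525.1, -7.2, 233.0]
eef_rot: [1.0, 0.001, -0.0, 0.0]
wrist_force: [0.8, -0.1, 0.1]
finger_gap: 0.5
gripper_force: 0.0
```

Emit:
{"method": "jog_arm", "body": {"rows": {"segments": [[0, 0, 0, 0, 0], [0, 0, 0, 0, 0]]}}}

```text
clock: 2.1
ee_pos: [525.2, -7.4, 233.2]
eef_rot: [1.0, 0.001, -0.0, 0.0]
wrist_force: [-0.4, -0.0, -0.7]
finger_gap: 0.4
gripper_force: 0.0
```

Run:
```python
from h import *
o=env.get_obs();f=env.grab_frame('wrist');cv2.imwrite('pics/w1.png',f)
np.save('w1.npy',np.r_[o['ee_pos'],o['eef_rot']]);print(o['ee_pos'])
```

```text
[525.23562413  -7.37433129 233.20854847]
```

View pics/w1.png

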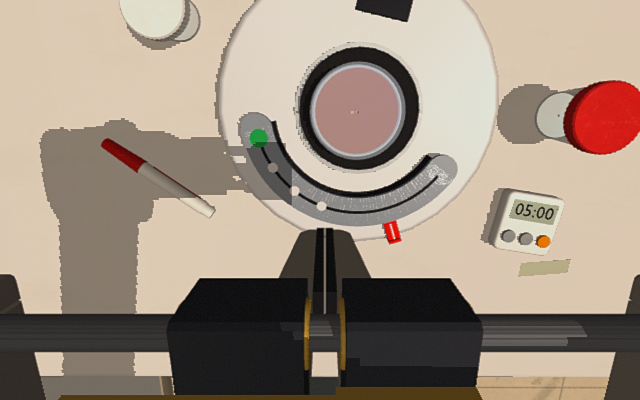

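The wrist view shows the green dot at (259,137), the white dots at (273,168), (295,191) and (321,206), and the red tab at about (392,233). The dish centre is at (355,112).

Run:
```python
from h import *;from fit import *
w=env.calibration('wrist');p=np.load('w1.npy');Tw=np.eye(4);Tw[:3,:3]=Ro.from_quat(p[3:]).as_matrix();Tw[:3,3]=p[:3]
Ti=np.linalg.inv(Tw@w['T_tool_cam']);c=dict(camera_matrix=w['camera_matrix'],rvec=cv2.Rodrigues(Ti[:3,:3])[0],tvec=Ti[:3,3])
f=cv2.imread('pics/w1.png');g,r,h=masks(f)
gb=max(blobs(g,(230,110,290,160)),key=lambda q:q[0]);rb=max(blobs(r,(375,215,410,250)),key=lambda q:q[0]);print(gb,rb)
uv=np.array([gb[1],[273,168],[295,191],[321,206]])
P=onplane(c,uv,43)[:,:2];o,y,res=fit(P);print(P,o,y,res)
ct=env.calibration('top')
print('tri green',tri(ct,[309.8,211.8],c,gb[1]),'tri red',tri(ct,[370,258.9],c,rb[1]))
rp=onplane(c,rb[1],33)[0,:2];d=o-rp;a=np.arctan2(d[1],d[0])-y;print('pointer',rp,a,np.hypot(*d))
print(trk(o,y,np.r_[T,a-.28,a]))
bk=cv2.inRange(h,(0,0,0),(180,255,60));n,l,st,ce=cv2.connectedComponentsWithStats(bk)
k=l[110,303:313].max();cn=max(cv2.findContours((l==k).astype('u1'),0,1)[0],key=len);e=cv2.fitEllipse(cn)
print('plat',e,onplane(c,e[0],36))
```

```text
(np.int32(282), array([258.1, 137.8]), array([249, 129,  19,  19], dtype=int32)) (np.int32(236), array([392., 232.]), array([383, 220,  18,  24], dtype=int32))
[[563.83768802  56.7191671 ]
 [534.532053    43.52403703]
 [511.3302591   22.46104352]
 [495.77543916  -3.41128947]] [588.8036111  -40.35254345] -0.21546906205091776 [[ 0.29028464  0.31364127]
 [-0.28080366 -0.29585227]
 [-0.12447441 -0.56741283]
 [ 0.11499343  0.54962384]]
tri green [563.38395685  56.68071792  40.78146736] tri red [463.85455137 -78.53669047  32.14401179]
pointer [464.18107558 -78.36490061] 0.5115249109300298 130.29088860862163
[[563.54740338  56.40552583]
 [534.81285666  43.8198893 ]
 [511.45473351  23.02845635]
 [495.66044573  -3.96091331]
 [488.81650033 -41.95805936]
 [493.15414793 -69.52753609]]
plat ((358.5893249511719, 107.89066314697266), (117.23664093017578, 121.71737670898438), 21.19512176513672) [[591.61230725 -39.42346921  36.        ]]
```

Both views agree within 1 mm. The centre is (588.8,-40.4), yaw -0.214, pointer t 0.511, and the triangulated heights are 40.8 and 32.1. Next is a hover over the green dot, then the descent.

In the tool's units: 30 mm / 400 = 0.075, 25 mm / 400 = 0.0625.

Emit:
{"method": "jog_arm", "body": {"rows": {"segments": [[0, 0.0325, -0.0525, 0.05, 0], [0, 0.0325, -0.0525, 0.075, 0], [0, 0.03, -0.0543, 0.075, 0], [0, 0, 0, 0.075, 0], [0, 0, 0, 0.0625, 0], [0, 0, 0, 0.0375, 0], [0, 0, 0, 0, 0], [0, 0, 0, 0, 0]]}}}

```text
clock: 2.82
ee_pos: [563.0, 56.3, 82.8]
eef_rot: [1.0, 0.0, -0.001, -0.0]
wrist_force: [0.1, 0.0, 1.5]
finger_gap: 0.6
gripper_force: 0.0
```

In the tool's units: 10 mm / 400 = 0.025, 5 mm / 400 = 0.0125.

Emit:
{"method": "jog_arm", "body": {"rows": {"segments": [[0, 0, 0, 0.025, 0], [0, 0, 0, 0.0125, 0], [0, 0, 0, 0.0075, 0], [0, 0, 0, 0, 0], [0, 0, 0, 0, 0]]}}}

```text
clock: 3.23
ee_pos: [563.5, 56.3, 65.5]
eef_rot: [1.0, -0.0, 0.0, 0.0]
wrist_force: [0.3, -0.1, 0.5]
finger_gap: 0.6
gripper_force: 0.0
```

Emit:
{"method": "jog_arm", "body": {"rows": {"segments": [[0, 0, 0, 0.005, 0], [0, 0, 0, 0.005, 0], [0, 0, 0, 0, 0], [0, 0, 0, 0, 0]]}}}

```text
clock: 3.57
ee_pos: [563.6, 56.4, 61.4]
eef_rot: [1.0, -0.0, 0.0, -0.0]
wrist_force: [1.4, 0.3, 1.3]
finger_gap: 0.4
gripper_force: 0.4
```

In the tool's units: 2 mm / 400 = 0.005, 1 mm / 400 = 0.0025.

Emit:
{"method": "jog_arm", "body": {"rows": {"segments": [[0, 0, 0, 0.005, 0], [0, 0, 0, 0.0025, 0], [0, 0, 0, 0, 0], [0, 0, 0, 0, 0]]}}}

```text
clock: 3.9
ee_pos: [563.7, 56.4, 58.5]
eef_rot: [1.0, -0.0, 0.0, -0.0]
wrist_force: [-0.2, 0.2, 2.3]
finger_gap: 0.0
gripper_force: 1.4
```

Emit:
{"method": "jog_arm", "body": {"rows": {"segments": [[0, 0, 0, 0, 0], [0, 0, 0, 0, 0]]}}}

```text
clock: 4.07
ee_pos: [563.7, 56.4, 58.5]
eef_rot: [1.0, -0.0, 0.0, -0.0]
wrist_force: [0.8, 0.2, 2.8]
finger_gap: 0.5
gripper_force: 1.4
```

Pressing about 3.5 mm with about 2.5 N, as the spring predicts. Now the stroke.

In the tool's units: -7.2 mm / 400 = -0.018, 5.2 mm / 400 = 0.013.

Emit:
{"method": "jog_arm", "body": {"rows": {"segments": [[0, -0.018, 0.0078, 0.0013, 0], [0, -0.018, 0.0078, 0, 0], [0, -0.018, 0.0078, 0, 0], [0, -0.018, 0.008, 0, 0], [0, -0.0148, 0.013, 0, 0], [0, -0.0148, 0.013, 0, 0], [0, -0.0148, 0.013, 0, 0], [0, -0.0145, 0.013, 0, 0]]}}}

```text
clock: 4.73
ee_pos: [510.4, 22.5, 57.8]
eef_rot: [1.0, -0.0, 0.0, -0.0]
wrist_force: [2.3, 2.1, 2.8]
finger_gap: 0.4
gripper_force: 1.7
```

In the tool's units: 6.6 mm / 400 = 0.0165, 6.2 mm / 400 = 0.0155.

Emit:
{"method": "jog_arm", "body": {"rows": {"segments": [[0, -0.0093, 0.0165, 0, 0], [0, -0.0093, 0.0165, 0, 0], [0, -0.0093, 0.0165, 0, 0], [0, -0.0093, 0.0165, 0, 0], [0, -0.0043, 0.0155, 0, 0], [0, -0.0043, 0.0155, 0, 0], [0, -0.0043, 0.0155, 0, 0], [0, 0, 0, 0, 0]]}}}

```text
clock: 5.4
ee_pos: [490.5, -23.9, 57.6]
eef_rot: [1.0, -0.001, -0.001, 0.001]
wrist_force: [-0.3, -2.3, 3.9]
finger_gap: 0.2
gripper_force: 1.7
```

Run:
```python
from h import *
for n in('top','side'): f=env.grab_frame(n);cv2.imwrite(f'pics/{n}2.png',f)
f=cv2.imread('pics/top2.png');g,r,h=masks(f);print(blobs(r,(340,235,400,272)),blobs(g,(285,190,330,230)))
print(env.get_obs()['ee_pos'])
```

```text
[] [(np.int32(46), array([309.8, 212.3]), array([306, 209,   8,   8], dtype=int32))]
[490.52900756 -23.56029436  57.57539195]
```

The green dot hasn't moved, so the shaker is still in place. The pointer is hidden by the arm in this view. Finishing the stroke.

In the tool's units: 7 mm / 400 = 0.0175, 6.1 mm / 400 = 0.0153.

Emit:
{"method": "jog_arm", "body": {"rows": {"segments": [[0, -0.0015, 0.0153, 0, 0], [0, -0.0015, 0.0153, 0, 0], [0, -0.0013, 0.0155, 0, 0], [0, 0, 0, 0, 0], [0, 0.0025, 0.0175, 0, 0], [0, 0.0025, 0.0175, 0, 0], [0, 0.0028, 0.0175, 0, 0], [0, 0.003, 0.015, 0, 0]]}}}

```text
clock: 6.17
ee_pos: [493.7, -68.2, 57.7]
eef_rot: [1.0, -0.0, -0.0, 0.0]
wrist_force: [-0.4, 3.0, 3.2]
finger_gap: 0.2
gripper_force: 1.7
```

Emit:
{"method": "jog_arm", "body": {"rows": {"segments": [[0, 0, 0, 0, 0], [0, 0, 0, 0, 0], [0, 0, 0, 0, 0]]}}}

```text
clock: 6.42
ee_pos: [493.8, -68.6, 57.8]
eef_rot: [1.0, -0.001, 0.0, 0.001]
wrist_force: [0.4, -2.9, 3.0]
finger_gap: 0.1
gripper_force: 1.7
```

Run:
```python
from h import *
f=env.grab_frame('wrist');cv2.imwrite('pics/w3.png',f)
```

```text
(no output)
```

View pics/w3.png

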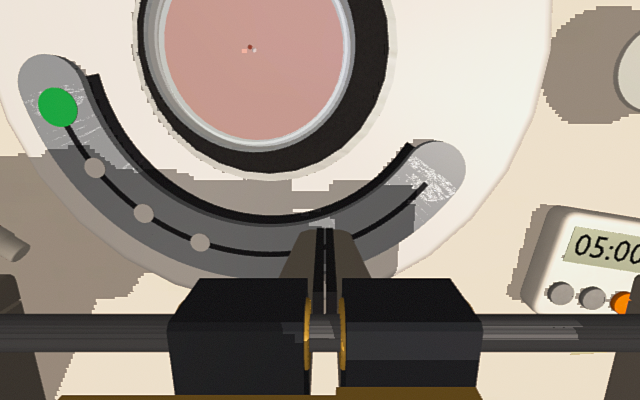

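The wrist view shows the closed fingertips at (325,232) on the track line. The green dot is at (57,107) and the white dots at (95,168), (144,213) and (200,242). The pointer is hidden behind the gripper. I'll check the shaker pose from this view, and the pointer from the side view.

Run:
```python
from h import *;from fit import *
w=env.calibration('wrist');ob=env.get_obs();Tw=np.eye(4);Tw[:3,:3]=Ro.from_quat(ob['eef_rot']).as_matrix();Tw[:3,3]=ob['ee_pos']
Ti=np.linalg.inv(Tw@w['T_tool_cam']);c=dict(camera_matrix=w['camera_matrix'],rvec=cv2.Rodrigues(Ti[:3,:3])[0],tvec=Ti[:3,3])
o,y,res=fit(onplane(c,[[57,107],[95,168],[144,213],[200,242]],39)[:,:2]);print(o,y,np.abs(res).max(),trk(o,y,.511),ob['ee_pos'],ob['wrist_force'])
f=env.grab_frame('side');_,r,_=masks(f);print(blobs(r,(270,215,305,250)))
```

```text
[589.56536788 -40.36307069] -0.21241904959295374 0.2936277871194619 [[493.98987938 -69.77949466]] [493.79669574 -68.32284617  57.83034438] [ 0.55875023 -1.88841823  3.10251268]
[(np.int32(39), array([285.2, 232.9]), array([281, 230,  11,  10], dtype=int32))]
```

The shaker and pointer haven't moved (pointer still at side pixel (285,233)), and the TCP is 1.5 mm from the target with about 3 N of press.

```bash
python3 -c "
from rig import env
print(env.sign_off())"
```

```text
the job is handed in; nothing more can be done
None
```

I stroked the track from the green dot over the white dots and handed the job in with the fingertips held about 1.5 mm from the pointer target at about 3 N; the shaker and pointer measured unmoved, but the hand-in returned no verdict.

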